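Set the end stop of the stem jig to the large gauge

ROBOT

A 6-joint arm with a two-finger parallel gripper is mounted at the origin on a cart in front of the work surface, level with it; the furniture and walls round the work are solid. World frame = base frame: x ahead of the robot, y to its left, z up, the work surface at z = 0. Lengths are in m, angles in rad, forces in N, time in s.
With the tool pointing down it reaches from about 0.35 to 0.975 m from the base axis. Payload 4.9 kg.
Tool frame: the origin (TCP) lies at the very end of the fingers, on their centre line; the grasp point (between the pads) lies 19 mm behind it (ctrl.tcp_to_grasp is the z of the grasp point in the tool frame, in m); z points along the fingers, y is the line along which they close (so a half turn about z gives the same grasp; the last joint's range is limited). The gripper opens to 85 mm and grips with 20 to 120 N. Pads are 22 mm wide; open, the fingers measure 114 mm over their backs; the gripper's body (76 mm by 85 mm) begins 54 mm behind the grasp point. The pads swing forward as they close: fully open they stand 13 mm farther back than shut.
Start: joints at [-1.421, 0.053, 1.613, -0, 1.476, -0.119], TCP at [0.166, -0.603, 0.204] pointing down, gripper open.
Joint ranges: [-3.01, 3.01], [-1.01, 2.22], [0.06, 2.58], [-1.02, 4.17], [0.09, 2.62], [-3.14, 3.14]. Speed limits (rad/s): [2.57, 2.57, 3.14, 3.14, 3.14, 3.14].

INTERFACE

Orientations are given as a rotation vector (axis times angle).
In Python, from station import ctrl, eyes, job, nets gives the robot as it stands. The module is installed in compiled form; this text tells all that it offers.
- The arm moves only by the tool jog_arm, never from a script. Its argument "commands" is one flat list of numbers, 7 for each row, row after row: the shift along the tool's x, y, z each as a share of 0.06 m, from -1 to 1, then the turn, a rotation vector about the tool's x, y, z each as a share of 0.1 rad, from -1 to 1, then the finger opening in mm, from 0 to 85.4. In form: [x, y, z, ax, ay, az, grip, x, y, z, ax, ay, az, grip, ...]. A call has 1 to 20 rows; each row shifts and turns the commanded pose from where the row before left it, along the tool's axes as they then stand; what a row does not reach is not made up. A row lasts 1/8 s, in which the tool goes at most 62.5 mm and 10.7 degrees, less where a joint would pass 70% of its speed; a pose out of reach is approached as far as the arm can. A call with a number of a shift or a turn outside -1 to 1 is refused whole. A call with a gripper value outside its range is refused whole. The fingers move at their own pace and stop on an object; "newtons" is the grip in N (left out, the last holds). Time passes only in rows, so rows that do not move let the fingers close. It gives the time, the measured TCP pose, the force, the opening and the grip force at its end, in the units of the state.
- ctrl.get_obs(): the state, without advancing time (a new reading comes with each control period).
- eyes.get_image(name): name is "side" or "top" or "wrist"; returns a dict with "image" (384x512x3 uint8, red, green, blue), "z_map" (384x512 float32, m along the optical axis (not along the pixel's ray), 0 where there is no reading), "K" (3x3 intrinsics, pixels), "cam_to_world" (4x4, takes a point from camera to world coordinates). Camera axes: x right, y up, looking along -z (the intrinsics and any distortion apply to the point x, -y, -z); pixel columns grow to the right and rows downward; lengths in m; the calibration is good to about 2 mm. A picture is of the moment at which its call begins.
- job.finish_job(): hands the job in; it is judged then, once.
Trained networks look in the newest picture that a camera, given by its name, has taken for a name from the list of things; names that differ only in an ending like _2 or _b are one class to them, and where a whole thing is asked for, a point or a joint stands for the part that bears it (a point fixed in the world has none). Each returns a list of dicts, best first, with "p" (0 to 1); they miss things now and then, are a little off and sometimes report something else, mostly with a low value. They report only what shows in the picture. A call takes as long as a camera call. They do not tell look-alikes from the thing itself.
- nets.silhouettes(camera, name): "mask" (384x512 bool, what is visible of it) and "bbox" ([left, top, right, bottom] in pixels, round what is visible of it).
The state is a dict: "t": time; "q": joint angles; "dq": joint speeds; "effort": joint torques, N m; "tool_pos": TCP position; "tool_rot": TCP orientation; "contact_force": force on the tool from outside, world axes, zero at the start; "wrist_torque": the same for the moment, N m; "opening": finger opening in m; "grip_force": force on a finger pad.
Only numpy, scipy, OpenCV 4.12 (cv2) and the standard library are available. Lean on these libraries where they do the work, as an engineer would, in place of code of your own. Each camera call takes 0.05 s, during which the arm holds its last target. There are 200 camera calls.

TASK

Set the stop jig to the large gauge: take the larger of the two gauges from the rack, open the sliding stop a little if the gap is too narrow, and put the blade down between the jaws until its collar rests on top of them. Slide the stop up snugly against the blade, lock it by turning the wing knob clockwise until its wing stands across the rail, and leave the gauge standing in the gap. Leave the small gauge in the rack and do not shift the bottles or the jar.

Things in the scene. Friction and masses are not known exactly. Their poses are not given: they have to be found in the camera images.
- stop_jig: The jig, fixed: wooden base 190 x 90 x 14 mm (local x -145 to +45 mm) with a steel rail (top 20 mm up), a fixed steel jaw at its far end (local x 0 to +34 mm, 72 mm wide in y, top at z = 70 mm) and a sliding stop. Origin: on the table, under the inner face of the fixed jaw, mid-width. x: along the rail, from the stop towards the fixed jaw; z up.
- fixed_jaw_edge (a point): Middle of the top edge of the fixed jaw's inner face (jig local 0, 0, 70 mm); axes as the jig's. The gap runs from here in -x to the stop's face. With the stop snug on the large gauge, the gauge's origin lies 6 mm from here in -x, at the same height.
- stop_face (a point): Middle of the top edge of the sliding stop's face that looks at the fixed jaw. The stop's steel jaw is 24 mm long in x, 72 mm wide, top 70 mm up; behind it a deck (x -22 to -102 mm, 60 mm wide, top 38 mm up) carries the knob. Axes as the jig's.
- stop_carriage (a joint): Position of the sliding stop = width of the gap between the jaws, m (0 closed, at most 0.030). It slides with about 2.5 N of friction, and can be moved by the knob. Starts anywhere from too narrow for the large blade to 24 mm.
- knob_grip (a point): Centre of the black wing of the clamp knob, on its axis, 68 mm above the table and 74 mm behind the stop's face. The wing is a bar 52 mm long, 12 mm thick and 34 mm tall (17 mm above and below this point), lying along this point's x axis (at joint 0 along the rail); it rides on the stop.
- clamp_knob (a joint): Angle of the knob, rad, growing clockwise seen from above: 0 wing along the rail, stop free; the brake begins to bite at about 0.9; locked above 1.2 (wing across the rail); end of travel 1.5. Takes about 0.15 to 0.3 N m. Starts at 0 to 0.35.
- gauge_rack: Dark wooden rack block, fixed, 70 x 134 x 55 mm, with two slots 17 x 55 mm side by side along its y (centres at y = -32 and +32 mm), one gauge in each; which is in which varies. Origin: centre of its underside.
- large_gauge: The large gauge, loose, 0.18 kg: steel blade 12 mm thick (x), 50 wide (y), reaching 45 mm below the collar, its last 6 mm thinned to 8 mm; aluminium collar 40 (x) x 56 (y) x 12 mm; on it a flat light wooden handle 14 mm thick (x), 42 wide (y), 56 tall. Origin: centre of the collar's underside; z up, x across the blade's thickness. A half turn about z makes no difference.
- small_gauge: The small gauge, loose, a bystander: same form, blade 7 x 32 mm, collar 40 x 38 x 12 mm, handle 14 x 24 x 36 mm. Origin: centre of the collar's underside. Stays in the rack.
- dropper_bottle_far: Brown dropper bottle, 33 mm across, 102 mm tall, loose bystander beyond the fixed jaw. Origin: centre of its underside.
- dropper_bottle_near: Brown dropper bottle, 33 mm across, 102 mm tall, loose bystander between jig and rack. Origin: centre of its underside.
- glitter_jar: Glitter jar with a red lid, 49 mm across, 65 mm tall, loose bystander. Origin: centre of its underside.
Mind the look-alikes: they are no part of the job. What is shaped like the large_gauge but red is not meant.

How it is judged:
On the way, in this order (a step that is already met when the one before it is completed fails the run):
1. the large gauge's blade is down in the gap, its collar resting on the jaws, with the knob still loose (z of large_gauge in the frame of fixed_jaw_edge between -0.003 and 0.003 m and y of large_gauge in the frame of fixed_jaw_edge between -0.02 and 0.02 m and angle between large_gauge's own z axis and vertical below 0.08 rad and x of large_gauge in the frame of fixed_jaw_edge between -0.02 and 0 m and value of joint clamp_knob below 0.8 rad), for 0.2 s.
2. the stop is snug against the blade and the knob is locked (value of joint stop_carriage below 0.014 m and value of joint clamp_knob above 1.2 rad), for 0.2 s.
At the end, for the whole second after the job is handed in: Large gauge released, at rest in the gap: upright within 0.08 rad, square within 0.1 rad, collar within 3 mm of the jaw tops, within 20 mm of mid-width, 6 mm (+-3) from the fixed jaw; gap 10 to 14 mm; knob past 1.2 rad; small gauge within 20 mm of its start (all of step 2 and z of large_gauge in the frame of fixed_jaw_edge between -0.003 and 0.003 m and y of large_gauge in the frame of fixed_jaw_edge between -0.02 and 0.02 m and angle between large_gauge's own z axis and vertical below 0.08 rad and x of large_gauge in the frame of fixed_jaw_edge between -0.009 and -0.003 m and angle between the x axis of large_gauge and the x axis of stop_jig, either way round below 0.1 rad and value of joint stop_carriage above 0.01 m and linear speed of large_gauge below 0.01 m/s and distance of small_gauge from where it was at the start of the episode below 0.02 m); the robot touches nothing.
It fails at once if the small gauge is taken out of the rack (distance of small_gauge from where it was at the start of the episode above 0.03 m).
It fails at once if a bottle or the jar is shifted by more than 30 mm (distance of any of dropper_bottle_far, dropper_bottle_near, glitter_jar from where it was at the start of the episode above 0.03 m).
It also fails if it takes over 64 s, if anything falls off the work surface, if the arm or the gripper's body presses on something with over 40 N, if the wrist force passes 120 N, or if a joint passes its speed limit or range.

## Working session

There is one attempt and no reset: what is moved stays moved. The work goes in short steps, Python scripts to look and compute and a tool call to move; the robot and the scene stay as the last step left them, time stands still between calls to the robot, and variables do not carry over. Pictures are saved under pics/ and viewed, at most 10 in all, crops included, and the job is handed in when it is done.

Besides the shell and the picture viewer there is one more tool, called after "Request:" as a command line: name --argument value ..., lists and objects as JSON in quotes. jog_arm: Moves the arm, as the interface text tells. Shift numbers are shares of 0.06 m and turn numbers shares of 0.1 rad, none past 1 either way. Its arguments: {"type":"object","properties":{"commands":{"type":"array","items":{"type":"number"}},"newtons":{"type":"number"}},"required":["commands"]}

```bash
mkdir -p pics; cat > h.py <<'E'
import numpy as np, cv2
from station import ctrl, eyes, job, nets
def cloud(im):
    z=im["z_map"]; K=im["K"]; v,u=np.mgrid[:z.shape[0],:z.shape[1]]
    P=np.stack([(u-K[0,2])/K[0,0]*z,-(v-K[1,2])/K[1,1]*z,-z,np.ones_like(z)],-1)
    W=(P@im["cam_to_world"].T)[...,:3]; W[z<=0]=np.nan
    return W
def save(im,n): cv2.imwrite(f"pics/{n}.png",im["image"][...,::-1])
E
python3 - <<'E'
from h import *
ims={n:eyes.get_image(n) for n in("top","side")}
a=np.hstack([cv2.resize(ims[n]["image"],(800,600)) for n in ims])
for n in ims: cv2.imwrite(f"pics/{n}0.png",cv2.resize(ims[n]["image"],(800,600))[...,::-1])
for n in ims:
  W=cloud(ims[n]); print(n,ims[n]["cam_to_world"][:3,3].round(2))
  for o in["large_gauge","small_gauge","gauge_rack","stop_jig","stop_carriage","clamp_knob","dropper_bottle_near","dropper_bottle_far","glitter_jar"]:
    for r in nets.silhouettes(n,o)[:3]:
      P=W[r["mask"]];P=P[~np.isnan(P[:,0])]
      print(o,round(r["p"],2),r["bbox"],np.nanmedian(P,0).round(3),"z98",np.percentile(P[:,2],98).round(3),ims[n]["image"][r["mask"]].mean(0).round())
o=ctrl.get_obs();print(o["t"],o["tool_pos"],o["tool_rot"],ctrl.tcp_to_grasp)
E
```

```text
top [0.32 0.12 0.93]
large_gauge 0.96 [142.0, 252.3, 170.2, 275.6] [0.314 0.326 0.058] z98 0.114 [150.  19.  12.]
large_gauge 0.82 [313.7, 201.5, 338.7, 222.6] [ 0.436 -0.076  0.069] z98 0.124 [148. 132. 117.]
large_gauge 0.68 [190.0, 255.9, 207.0, 284.0] [0.306 0.222 0.058] z98 0.114 [157.  28.  20.]
small_gauge 0.51 [287.2, 191.8, 312.7, 212.1] [ 0.459 -0.018  0.067] z98 0.104 [159. 147. 138.]
small_gauge 0.35 [157.7, 190.4, 170.5, 215.7] [0.46  0.313 0.078] z98 0.084 [58. 56. 58.]
gauge_rack 0.79 [280.8, 184.3, 338.8, 228.4] [ 0.446 -0.042  0.054] z98 0.058 [90. 57. 38.]
stop_jig 0.71 [143.0, 153.2, 188.9, 235.9] [0.496 0.313 0.037] z98 0.081 [133. 115. 105.]
stop_carriage 0.7 [146.6, 172.9, 179.4, 221.2] [0.492 0.315 0.041] z98 0.082 [136. 132. 133.]
clamp_knob 0.56 [157.9, 189.8, 171.1, 212.2] [0.46  0.313 0.078] z98 0.084 [59. 57. 58.]
dropper_bottle_near 0.58 [223.1, 215.9, 235.1, 235.4] [0.403 0.155 0.062] z98 0.1 [74. 51. 36.]
dropper_bottle_far 0.52 [171.5, 132.6, 186.8, 151.6] [0.619 0.28  0.059] z98 0.098 [106.  86.  69.]
glitter_jar 0.72 [238.3, 118.0, 258.7, 141.3] [0.6
[... 588 characters left out ...]
.039] z98 0.082 [138. 131. 124.]
stop_carriage 0.66 [206.8, 126.3, 249.1, 161.9] [0.484 0.311 0.046] z98 0.082 [129. 130. 131.]
clamp_knob 0.67 [205.7, 133.0, 226.3, 154.5] [0.459 0.314 0.066] z98 0.084 [40. 40. 40.]
dropper_bottle_near 0.79 [198.6, 171.9, 217.6, 206.8] [0.404 0.147 0.05 ] z98 0.097 [98. 83. 71.]
dropper_bottle_far 0.7 [209.3, 131.5, 224.5, 155.9] [0.46  0.314 0.065] z98 0.083 [45. 45. 44.]
dropper_bottle_far 0.65 [272.8, 127.0, 287.3, 160.8] [0.621 0.277 0.047] z98 0.094 [100.  86.  74.]
glitter_jar 0.75 [306.1, 169.9, 329.3, 206.8] [0.651 0.092 0.047] z98 0.067 [152. 107. 104.]
1.0 [ 0.16596184 -0.60254113  0.20362273] [3.11326097e+00 4.20887791e-01 3.26582759e-06] -0.0187
```

```bash
python3 - <<'E'
from h import *
im=eyes.get_image("top");W=cloud(im)
cv2.imwrite("pics/crop.png",cv2.resize(im["image"][110:290,130:350],None,fx=3.3,fy=3.3,interpolation=cv2.INTER_CUBIC)[...,::-1])
def rect(P,name):
    c,s,a=cv2.minAreaRect((P[:,:2]*1000).astype(np.float32)); print(name,len(P),np.round(c,1),np.round(s,1),round(a,1),"med",np.median(P,0).round(4))
def box(x0,x1,y0,y1,z0,z1):
    m=(W[...,0]>x0)&(W[...,0]<x1)&(W[...,1]>y0)&(W[...,1]<y1)&(W[...,2]>z0)&(W[...,2]<z1); return W[m]
rect(box(.35,.55,-.15,.04,.045,.06),"racktop")
rect(box(.39,.50,-.13,-.045,.063,.073),"Lcollar")
rect(box(.39,.50,-.13,-.03,.112,.13),"Lhandle")
rect(box(.41,.52,-.05,.03,.095,.11),"Shandle")
rect(box(.35,.65,.25,.40,.063,.074),"jawtops")
rect(box(.35,.65,.25,.40,.079,.09),"wing")
rect(box(.35,.65,.25,.40,.033,.043),"deck")
rect(box(.35,.70,.25,.40,.010,.0165),"base")
P=box(.35,.65,.25,.40,.063,.076); print(np.histogram(P[:,0],bins=np.arange(.47,.62,.004)))
E
```

```text
racktop 858 [451.6 -52.3] [134.2  71.2] 68.4 med [ 0.4496 -0.0485  0.0542]
Lcollar 186 [443.1 -73.8] [72.7 39.9] 68.9 med [ 0.4314 -0.0719  0.0661]
Lhandle 122 [439.8 -81.9] [42.8 14.7] 69.4 med [ 0.4399 -0.0812  0.1215]
Shandle 60 [463.5 -22.5] [23.4 14.4] 70.7 med [ 0.4629 -0.0225  0.1016]
jawtops 752 [540.3 328.2] [ 84.1 199. ] 82.0 med [0.5517 0.3255 0.069 ]
wing 105 [533.1 301. ] [ 16.6 193.8] 77.6 med [0.4628 0.3169 0.0813]
deck 611 [530.9 320.4] [ 86.3 199.9] 85.0 med [0.4847 0.3115 0.0372]
base 792 [552.1 319.1] [296.8 121.8] 10.4 med [0.4549 0.2929 0.0131]
(array([ 3,  1,  1,  2,  0,  0,  0,  0,  0,  9, 33, 47, 55, 37, 58, 33, 22,
        3,  7, 35, 43, 53, 47, 44, 53, 39, 49, 31, 10,  0,  0,  0,  0,  0,
        0,  0, 14]), array([0.47 , 0.474, 0.478, 0.482, 0.486, 0.49 , 0.494, 0.498, 0.502,
       0.506, 0.51 , 0.514, 0.518, 0.522, 0.526, 0.53 , 0.534, 0.538,
       0.542, 0.546, 0.55 , 0.554, 0.558, 0.562, 0.566, 0.57 , 0.574,
       0.578, 0.582, 0.586, 0.59 , 0.594, 0.598, 0.602, 0.606, 0.61 ,
       0.614, 0.618]))
```

View pics/crop.png

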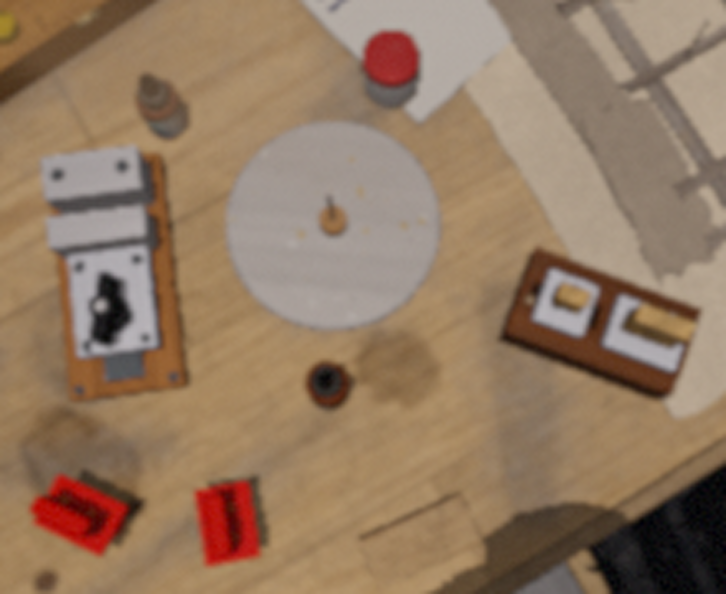

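View pics/side0.png

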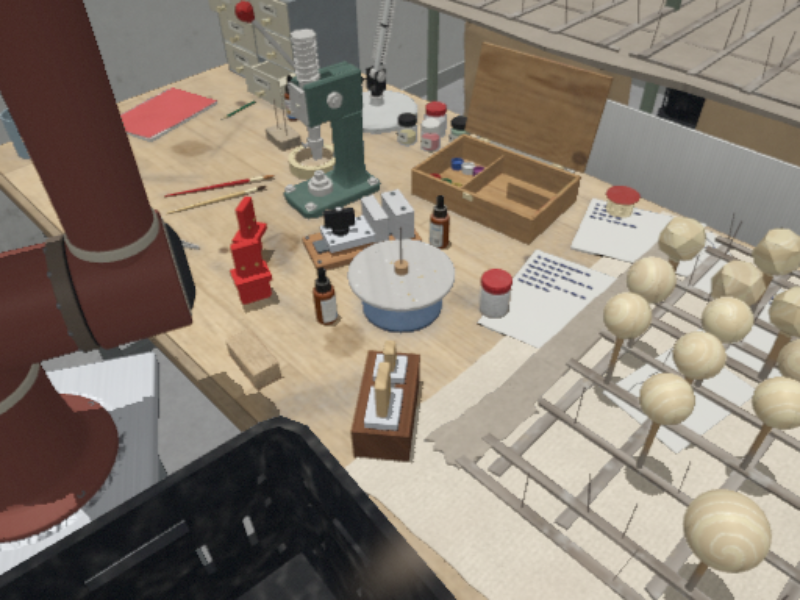

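```bash
python3 - <<'E'
from h import *
for n in("top","side"):
    im=eyes.get_image(n);W=cloud(im)
    def rect(P,name):
        if len(P)<8: return print(name,len(P))
        c,s,a=cv2.minAreaRect((P[:,:2]*1000).astype(np.float32)); print(n,name,len(P),np.round(c,1),np.round(s,1),round(a,1),"z",np.median(P[:,2]).round(4))
    def box(x0,x1,y0,y1,z0,z1):
        m=(W[...,0]>x0)&(W[...,0]<x1)&(W[...,1]>y0)&(W[...,1]<y1)&(W[...,2]>z0)&(W[...,2]<z1); return W[m]
    rect(box(.5,.541,.26,.38,.066,.074),"stop")
    rect(box(.541,.60,.26,.38,.066,.074),"fixed")
    rect(box(.42,.50,.26,.36,.076,.09),"wing")
    rect(box(.40,.505,.26,.38,.034,.041),"deck")
    for z0,z1 in((.1,.16),(.16,.25),(.25,.5)):
        P=box(.3,.8,.0,.6,z0,z1); print(z0,len(P), P.min(0).round(2) if len(P) else "",P.max(0).round(2) if len(P) else "")
    P=box(.42,.62,.36,.6,.06,.6)
    if len(P): print("press?",P.min(0).round(3),P.max(0).round(3))
    P=box(.42,.6,.08,.25,.03,.3); rect(P,"drum"); print(P[:,2].max(), np.percentile(P[:,2],95))
    if n=="top":
        m=(W[...,0]>.5)&(W[...,0]<.6)&(W[...,1]>.26)&(W[...,1]<.38)&(W[...,2]>.066)&(W[...,2]<.076)
        np.save("jt.npy",W[m])
E
```

```text
top stop 284 [523.6 324.9] [24.4 71.6] 7.1 z 0.0689
top fixed 389 [564.9 330.5] [34.4 72.2] 8.0 z 0.0693
top wing 122 [462.  317.1] [50.7 16.3] 0.6 z 0.0807
top deck 443 [470.6 318.2] [72.8 60.1] 7.1 z 0.037
0.1 860 [0.3  0.15 0.1 ] [0.8  0.57 0.16]
0.16 2268 [0.42 0.45 0.16] [0.8  0.58 0.25]
0.25 1228 [0.36 0.46 0.25] [0.47 0.51 0.37]
press? [0.42 0.36 0.06] [0.577 0.535 0.312]
top drum 3164 [523.9 149.4] [159.3 158.4] 42.3 z 0.0709
0.15262191346688836 0.07375891630613299
side stop 157 [523.  325.6] [25.5 74.1] 7.0 z 0.0699
side fixed 219 [563.7 331.5] [34.6 75.1] 6.0 z 0.0699
side wing 86 [460.2 316.8] [17.7 51.4] 77.9 z 0.0809
side deck 274 [470.1 318.6] [74.4 62.5] 6.3 z 0.0379
0.1 1010 [0.3  0.15 0.1 ] [0.8  0.57 0.16]
0.16 1654 [0.42 0.45 0.16] [0.8  0.58 0.25]
0.25 677 [0.36 0.46 0.25] [0.47 0.51 0.37]
press? [0.42 0.36 0.06] [0.578 0.535 0.312]
side drum 2420 [521.6 150.7] [157.7 160. ] 40.5 z 0.0718
0.15194689220107982 0.07434136810716738
```

View pics/top0.png

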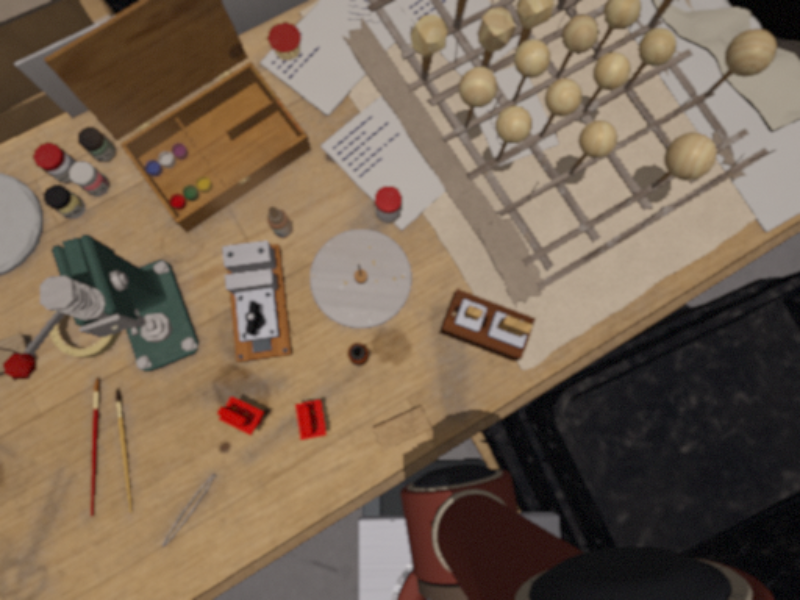

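```bash
cat >> h.py <<'E'
from scipy.spatial.transform import Rotation as R
def plan(pos,yaw,n=None):
    "shift (tool axes, total shares) to pos, then turn so tool y has this yaw, tool down"
    o=ctrl.get_obs(); Rt=R.from_rotvec(o["tool_rot"])
    d=Rt.inv().apply(np.array(pos)-o["tool_pos"])/.06
    c,s=np.cos(yaw),np.sin(yaw)
    G=R.from_matrix(np.array([[-s,c,0],[c,s,0],[0,0,-1]]).T)
    t=(Rt.inv()*G).as_rotvec()/.1
    n=n or int(np.ceil(abs(d).max())); m=max(1,int(np.ceil(abs(t).max())))
    print("t",round(o["t"],2),"pos",o["tool_pos"].round(4),"F",o["contact_force"].round(1),"q",o["q"].round(2),"open",round(o["opening"],4))
    print("shift x%d"%n,(d/max(n,1)).round(3),"total",d.round(3),"turn x%d"%m,(t/m).round(3))
E
python3 - <<'E'
from h import *
plan((.40,-.30,.33),-.377); plan((.43,-.08,.33),-.377); plan((.462,.317,.25),1.36)
for n in("top",):
    im=eyes.get_image(n);W=cloud(im); m=(W[...,0]>.1)&(W[...,1]<.0)&(W[...,1]>-.7)&(W[...,2]>.13)&(W[...,0]<.75)
    P=W[m]; print(P.min(0),P.max(0)); q=P[P[:,0]>.3]; print(q.min(0),q.max(0))
E
```

```text
t 1.15 pos [ 0.166  -0.6025  0.2036] F [ 0.4 -0.1  0.4] q [-1.42  0.05  1.61  0.    1.48 -0.12] open 0.0854
shift x6 [ 0.85  -0.638 -0.351] total [ 5.099 -3.826 -2.107] turn x10 [-0.    -0.    -0.925]
t 1.15 pos [ 0.166  -0.6025  0.2036] F [ 0.4 -0.1  0.4] q [-1.42  0.05  1.61  0.    1.48 -0.12] open 0.0854
shift x8 [ 0.819 -0.903 -0.263] total [ 6.555 -7.228 -2.107] turn x10 [-0.    -0.    -0.925]
t 1.15 pos [ 0.166  -0.6025  0.2036] F [ 0.4 -0.1  0.4] q [-1.42  0.05  1.61  0.    1.48 -0.12] open 0.0854
shift x14 [ 0.63  -0.962 -0.055] total [  8.826 -13.465  -0.773] turn x27 [ 0.    -0.    -0.986]
[ 0.13319208 -0.50421986  0.13005457] [ 7.49984753e-01 -3.94756217e-06  7.00084360e-01]
[ 0.30058326 -0.50421986  0.13005457] [ 0.74998475 -0.05806023  0.17426546]
```

Request:
jog_arm --commands '[0,0,-1,0,0,0,85,0,0,-1,0,0,0,85,0.7,-0.53,0,0,0,0,85,0.7,-0.53,0,0,0,0,85,0.7,-0.53,0,0,0,0,85,0.7,-0.53,0,0,0,0,85,0.7,-0.53,0,0,0,0,85,0.7,-0.53,0,0,0,0,85,0.7,-0.53,0,0,0,0,85,0,0,0,0,0,-0.925,85,0,0,0,0,0,-0.925,85,0,0,0,0,0,-0.925,85,0,0,0,0,0,-0.925,85,0,0,0,0,0,-0.925,85,0,0,0,0,0,-0.925,85,0,0,0,0,0,-0.925,85,0,0,0,0,0,-0.925,85,0,0,0,0,0,-0.925,85,0,0,0,0,0,-0.925,85]'

```text
t: 3.58
tool_pos: [0.3903, -0.3098, 0.3237]
tool_rot: [2.596, 1.77, 0.0]
contact_force: [-1.0, -1.0, -0.5]
opening: 0.0853
grip_force: 0.0
```

```bash
python3 - <<'E'
from h import *
plan((.40,-.08,.33),-.377); plan((.44,.30,.27),1.36)
E
```

```text
t 3.58 pos [ 0.3903 -0.3098  0.3237] F [-1.  -1.  -0.5] q [-0.82 -0.3   1.74  0.    1.7  -0.45] open 0.0853
shift x4 [ 0.906 -0.312 -0.026] total [ 3.625 -1.248 -0.105] turn x1 [0.002 0.001 0.031]
t 3.58 pos [ 0.3903 -0.3098  0.3237] F [-1.  -1.  -0.5] q [-0.82 -0.3   1.74  0.    1.7  -0.45] open 0.0853
shift x10 [ 0.976 -0.294  0.089] total [ 9.764 -2.941  0.894] turn x18 [ 0.     0.    -0.963]
```

Request:
jog_arm --commands '[0.9,-0.31,0,0,0,0,85,0.9,-0.31,0,0,0,0,85,0.9,-0.31,0,0,0,0,85,0.9,-0.31,0,0,0,0,85,0,0,0,0,0,0,85,0,0,0,0,0,0,85]'

```text
t: 4.32
tool_pos: [0.4007, -0.0819, 0.3237]
tool_rot: [2.597, 1.766, -0.0]
contact_force: [0.4, -0.6, 0.7]
opening: 0.0853
grip_force: 0.0
```

```bash
python3 - <<'E'
from h import *
im=eyes.get_image("wrist");save(im,"w1");W=cloud(im)
print(im["cam_to_world"].round(3))
def rect(P,name):
    if len(P)<8: return print(name,len(P))
    c,s,a=cv2.minAreaRect((P[:,:2]*1000).astype(np.float32)); print(name,len(P),np.round(c,1),np.round(s,1),round(a,1),"z",np.median(P[:,2]).round(4))
def box(x0,x1,y0,y1,z0,z1):
    m=(W[...,0]>x0)&(W[...,0]<x1)&(W[...,1]>y0)&(W[...,1]<y1)&(W[...,2]>z0)&(W[...,2]<z1); return W[m]
rect(box(.35,.55,-.15,.04,.045,.06),"racktop")
rect(box(.39,.50,-.13,-.03,.112,.13),"Lhandle")
rect(box(.41,.52,-.05,.03,.095,.11),"Shandle")
plan((.44,.30,.27),1.36)
E
```

```text
[[ 0.93   0.356  0.095  0.425]
 [-0.368  0.898  0.242 -0.02 ]
 [ 0.001 -0.26   0.966  0.494]
 [ 0.     0.     0.     1.   ]]
racktop 3137 [452.7 -49.3] [133.4  69.9] 68.4 z 0.0545
Lhandle 462 [441.2 -78.3] [41.1 14.1] 67.8 z 0.122
Shandle 270 [464.5 -18.7] [23.3 14.1] 68.8 z 0.1021
t 4.38 pos [ 0.4006 -0.0825  0.3236] F [0.4 0.1 0.2] q [-0.39 -0.53  1.9  -0.    1.77 -0.01] open 0.0848
shift x7 [ 0.881 -0.249  0.127] total [ 6.167 -1.743  0.89 ] turn x18 [-0.     0.    -0.966]
```

View pics/w1.png

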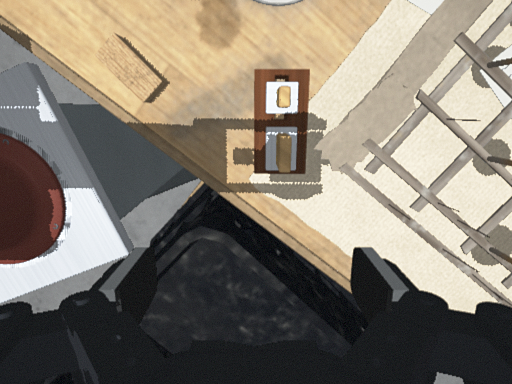

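Request:
jog_arm --commands '[0.88,-0.25,0,0,0,0,85,0.88,-0.25,0,0,0,0,85,0.88,-0.25,0,0,0,0,85,0.88,-0.25,0,0,0,0,85,0.88,-0.25,0,0,0,0,85,0.88,-0.25,0.3,0,0,0,85,0.88,-0.25,0.6,0,0,0,85,0,0,0,0,0,-0.97,85,0,0,0,0,0,-0.97,85,0,0,0,0,0,-0.97,85,0,0,0,0,0,-0.97,85,0,0,0,0,0,-0.97,85,0,0,0,0,0,-0.97,85,0,0,0,0,0,-0.97,85,0,0,0,0,0,-0.97,85,0,0,0,0,0,-0.97,85,0,0,0,0,0,-0.97,85,0,0,0,0,0,-0.97,85,0,0,0,0,0,-0.97,85,0,0,0,0,0,-0.97,85]'

```text
t: 6.88
tool_pos: [0.4402, 0.2964, 0.2708]
tool_rot: [-1.058, -2.958, 0.001]
contact_force: [0.3, -0.8, 0.3]
opening: 0.0849
grip_force: 0.0
```

Request:
jog_arm --commands '[0,0,0,0,0,-0.97,85,0,0,0,0,0,-0.97,85,0,0,0,0,0,-0.97,85,0,0,0,0,0,-0.97,85,0,0,0,0,0,-0.97,85,0,0,0,0,0,0,85,0,0,0,0,0,0,85]'

```text
t: 7.75
tool_pos: [0.4395, 0.2972, 0.271]
tool_rot: [-0.321, -3.125, 0.001]
contact_force: [0.7, -0.2, 1.0]
opening: 0.0849
grip_force: 0.0
```

```bash
cat >> h.py <<'E'
def rect(P,name):
    if len(P)<8: return print(name,len(P))
    c,s,a=cv2.minAreaRect((P[:,:2]*1000).astype(np.float32)); print(name,len(P),np.round(c,1),np.round(s,1),round(a,1),"z",np.median(P[:,2]).round(4))
def box(W,x0,x1,y0,y1,z0,z1):
    return W[(W[...,0]>x0)&(W[...,0]<x1)&(W[...,1]>y0)&(W[...,1]<y1)&(W[...,2]>z0)&(W[...,2]<z1)]
E
python3 - <<'E'
from h import *
im=eyes.get_image("wrist");save(im,"w2");W=cloud(im)
rect(box(W,.5,.541,.26,.39,.066,.074),"stop")
rect(box(W,.541,.60,.26,.39,.066,.074),"fixed")
P=box(W,.42,.495,.26,.37,.079,.09);rect(P,"wing")
q=P[:,:2]-P[:,:2].mean(0);w,v=np.linalg.eigh(q.T@q);print(np.degrees(np.arctan2(v[1,1],v[0,1])))
rect(box(W,.40,.5,.26,.39,.034,.041),"deck")
plan((.462,.317,.15),1.36)
E
```

```text
stop 1121 [523.5 328.8] [24.4 72.1] 7.1 z 0.0695
fixed 1467 [564.8 334.1] [34.3 72.1] 7.3 z 0.0697
wing 463 [461.9 321.1] [16.9 49.6] 77.9 z 0.0813
173.54490237461948
deck 1717 [468.8 321.7] [69.2 60.1] 7.3 z 0.0376
t 7.8 pos [0.4394 0.2974 0.2711] F [-0.1  1.1 -0.4] q [ 0.45 -0.21  1.75 -0.    1.6  -0.91] open 0.0852
shift x3 [-0.101  0.132  0.673] total [-0.304  0.397  2.018] turn x1 [-0.003 -0.003  0.065]
```

View pics/w2.png

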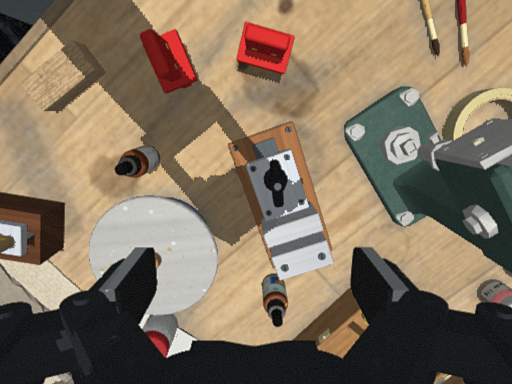

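Request:
jog_arm --commands '[-0.1,0.14,0.8,0,0,0,50,-0.1,0.14,0.8,0,0,0,50,-0.1,0.14,0.8,0,0,0,50,0,0,0.6,0,0,0,50,0,0,0.6,0,0,0,50,0,0,0,0,0,0,50]'

```text
t: 8.55
tool_pos: [0.459, 0.3176, 0.0518]
tool_rot: [-0.317, -3.119, 0.006]
contact_force: [-0.5, 0.4, 0.2]
opening: 0.0501
grip_force: 0.0
```

```bash
python3 - <<'E'
from h import *
im=eyes.get_image("wrist");save(im,"w3");W=cloud(im)
P=box(W,.42,.495,.26,.37,.079,.09);rect(P,"wing")
plan((.462,.319,.055),1.37)
E
```

```text
wing 2880 [456.  316.9] [63.7 47.9] 47.5 z 0.0815
t 8.6 pos [0.4608 0.3186 0.0544] F [ 0.1 -0.4  0.3] q [ 0.47  0.04  1.89 -0.    1.22 -0.9 ] open 0.0499
shift x1 [-0.019  0.011 -0.01 ] total [-0.019  0.011 -0.01 ] turn x1 [-0.018 -0.022 -0.017]
```

View pics/w3.png

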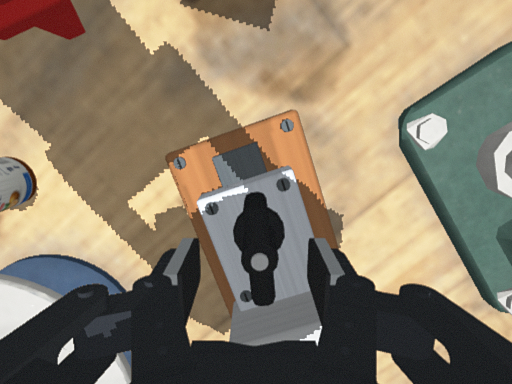

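Request:
jog_arm --commands '[0,0,0,0,0,0,8,0,0,0,0,0,0,8,0,0,0,0,0,0,8,0,0,0,0,0,0,8]' --newtons 30

```text
t: 9.1
tool_pos: [0.4618, 0.3193, 0.0559]
tool_rot: [0.316, 3.125, 0.001]
contact_force: [0.5, -1.0, 0.2]
opening: 0.0079
grip_force: 0.0
```

```bash
python3 - <<'E'
from h import *
plan((.462,.319,.055),1.37)
o=ctrl.get_obs();y=7.1*np.pi/180
d=np.array([np.cos(y),np.sin(y),0]);print("tool dir of jig +x",R.from_rotvec(o["tool_rot"]).inv().apply(d),o["grip_force"])
E
```

```text
t 9.1 pos [0.4618 0.3193 0.0559] F [ 0.5 -1.   0.2] q [ 0.47  0.04  1.88  0.    1.22 -0.9 ] open 0.0079
shift x1 [-0.005 -0.004  0.015] total [-0.005 -0.004  0.015] turn x1 [ 0.006  0.007 -0.01 ]
tool dir of jig +x [-9.47413261e-01  3.20011449e-01  8.85941034e-04] 0.0
```

```bash
python3 - <<'E'
from h import *
im=eyes.get_image("wrist");s=eyes.get_image("side");
a=cv2.resize(im["image"][130:340,120:400],None,fx=2,fy=2); b=cv2.resize(s["image"][90:195,185:295],None,fx=4,fy=4)
b=b[:420,:240+0] if 0 else cv2.resize(s["image"][100:205,185:245],(240,420))
cv2.imwrite("pics/w4.png",np.hstack([a,b])[...,::-1])
E
```

```text
(no output)
```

View pics/w4.png

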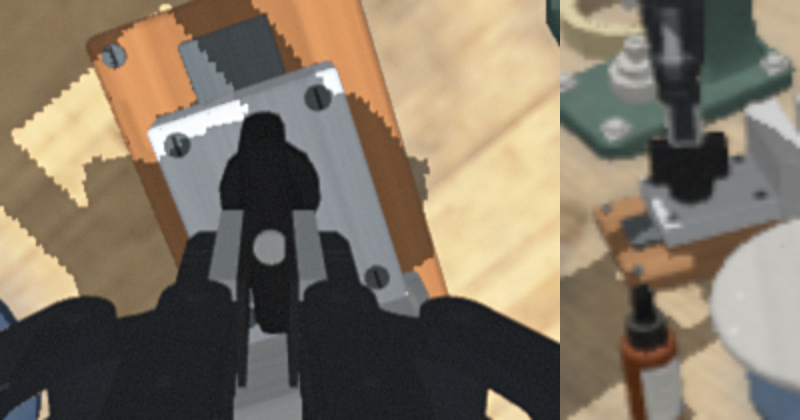

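Request:
jog_arm --commands '[0,0,0,0,0,0,0,0,0,0,0,0,0,0,0,0,0,0,0,0,0]' --newtons 30

```text
t: 9.57
tool_pos: [0.4614, 0.3191, 0.0553]
tool_rot: [-0.316, -3.125, 0.0]
contact_force: [0.3, 0.3, -0.0]
opening: 0.0
grip_force: 0.0
```

```bash
python3 - <<'E'
from h import *
s=eyes.get_image("side");W=cloud(s)
im=eyes.get_image("wrist")
a=cv2.resize(im["image"][180:384,150:370],None,fx=2,fy=2)[:400]; b=cv2.resize(s["image"][100:170,195:235],None,fx=8,fy=8,interpolation=cv2.INTER_CUBIC)[:400]
b=cv2.resize(s["image"][110:165,195:240],(327,400),interpolation=cv2.INTER_CUBIC)
cv2.imwrite("pics/w5.png",np.hstack([a,b])[...,::-1])
for r in range(116,160,3): print(r,[tuple((W[r,c]*1000).round().astype(int)) for c in (212,215,218)],s["image"][r,215])
print(ctrl.get_obs()["opening"])
E
```

```text
116 [(np.int64(448), np.int64(261), np.int64(174)), (np.int64(454), np.int64(258), np.int64(174)), (np.int64(462), np.int64(262), np.int64(171))] [69 72 76]
119 [(np.int64(447), np.int64(262), np.int64(165)), (np.int64(454), np.int64(263), np.int64(163)), (np.int64(462), np.int64(266), np.int64(160))] [50 52 53]
122 [(np.int64(448), np.int64(275), np.int64(148)), (np.int64(455), np.int64(274), np.int64(148)), (np.int64(462), np.int64(273), np.int64(147))] [31 33 35]
125 [(np.int64(452), np.int64(307), np.int64(119)), (np.int64(459), np.int64(306), np.int64(119)), (np.int64(467), np.int64(307), np.int64(116))] [31 33 37]
128 [(np.int64(452), np.int64(316), np.int64(105)), (np.int64(458), np.int64(308), np.int64(109)), (np.int64(466), np.int64(311), np.int64(105))] [38 40 42]
131 [(np.int64(451), np.int64(311), np.int64(99)), (np.int64(458), np.int64(313), np.int64(96)), (np.int64(465), np.int64(306), np.int64(99))] [34 35 38]
134 [(np.int64(450), np.int64(315), np.int64(87)), (np.int64(457), np.int64(306), np.int64(92)), (np.int64(465), np.int64(309), np.int64(88))] [61 63 65]
137 [(n
[... 556 characters left out ...]
int64(462), np.int64(311), np.int64(50))] [24 25 26]
149 [(np.int64(447), np.int64(318), np.int64(38)), (np.int64(453), np.int64(307), np.int64(45)), (np.int64(461), np.int64(306), np.int64(44))] [29 27 27]
152 [(np.int64(444), np.int64(304), np.int64(40)), (np.int64(452), np.int64(303), np.int64(38)), (np.int64(460), np.int64(304), np.int64(36))] [127 130 132]
155 [(np.int64(442), np.int64(291), np.int64(39)), (np.int64(449), np.int64(287), np.int64(41)), (np.int64(457), np.int64(289), np.int64(38))] [134 136 139]
158 [(np.int64(440), np.int64(286), np.int64(34)), (np.int64(448), np.int64(288), np.int64(31)), (np.int64(457), np.int64(292), np.int64(26))] [127 131 133]
-7.772416638786719e-05
```

View pics/w5.png

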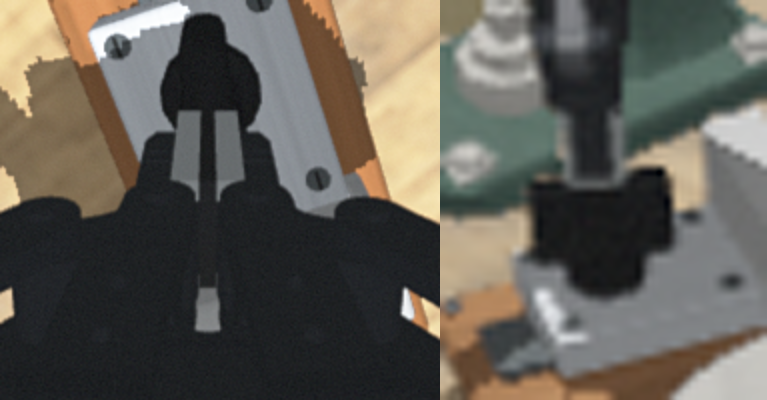

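```bash
python3 - <<'E'
from h import *
im=eyes.get_image("wrist");W=cloud(im);o=ctrl.get_obs()
Rt=R.from_rotvec(o["tool_rot"])
T=Rt.inv().apply((W.reshape(-1,3)-o["tool_pos"])).reshape(W.shape)*1000
for (u,v) in[(150+185//2,180+120//2),(150+185//2,180+160//2),(150+230//2,180+120//2),(150+230//2,180+160//2),(150+207//2,180+130//2),(150+207//2,180+200//2),(150+207//2,180+310//2),(150+205//2,180+60//2),(150+155//2,180+160//2)]:
    print((u,v),T[v,u].round(1),(W[v,u]*1000).round(1),im["image"][v,u])
print(o["tool_pos"],R.from_matrix(im["cam_to_world"][:3,:3]).as_rotvec(),Rt.inv().apply(im["cam_to_world"][:3,3]-o["tool_pos"]))
E
```

```text
(242, 240) [ 10.5  -4.4 -37. ] [450.3 317.   92.3] [103 106 107]
(242, 260) [ 11.1  -3.7 -57.7] [449.9 317.7 113.1] [102 108 109]
(265, 240) [ 10.7   5.7 -37.3] [452.2 326.8  92.6] [103 106 108]
(265, 260) [ 11.1   4.9 -57.7] [451.6 326.2 113. ] [104 110 111]
(253, 245) [ 11.1   0.4 -43.7] [450.7 321.8  99. ] [26 28 28]
(253, 280) [  6.8   0.4 -64.9] [455.  320.9 120.2] [42 40 45]
(253, 335) [-55.9   0.4 -14. ] [516.4 308.3  69.3] [127 130 133]
(252, 210) [ 20.8  -0.  -25.9] [441.1 323.3  81.2] [27 30 34]
(227, 260) [  6.7 -10.1 -48.8] [452.9 310.6 104.1] [32 36 38]
[0.46149532 0.31914432 0.05531121] [-0.22147148 -0.18197307  1.35969584] [ 0.06568589  0.0004899  -0.1698524 ]
```

Request:
jog_arm --commands '[0,0,0,0,0,0,40,0,0,0,0,0,0,40,0,0,0,0,0,0,40,0,0,0.25,0,0,0,40,0,0,0.25,0,0,0,40,0,0,0,0,0,0,40,0,0,0,0,0,0,40]'

```text
t: 10.6
tool_pos: [0.4613, 0.3191, 0.0249]
tool_rot: [-0.316, -3.125, 0.001]
contact_force: [-1.0, -0.5, 0.5]
opening: 0.0397
grip_force: 0.0
```

Request:
jog_arm --commands '[0,0,0,0,0,0,5,0,0,0,0,0,0,5,0,0,0,0,0,0,5,0,0,0,0,0,0,5]' --newtons 30

```text
t: 11.1
tool_pos: [0.4622, 0.3199, 0.026]
tool_rot: [0.316, 3.124, 0.003]
contact_force: [1.7, 5.2, 1.0]
opening: 0.0114
grip_force: 29.4
```

Request:
jog_arm --commands '[0.05,-0.016,0,0,0,0,5,0.05,-0.016,0,0,0,0,5,0.05,-0.016,0,0,0,0,5,0,0,0,0,0,0,5,0,0,0,0,0,0,5]'

```text
t: 11.72
tool_pos: [0.4521, 0.3185, 0.026]
tool_rot: [-0.316, -3.125, -0.001]
contact_force: [-1.9, 4.5, 5.4]
opening: 0.0118
grip_force: 30.1
```

Request:
jog_arm --commands '[0,0,0,0,0,0,40,0,0,0,0,0,0,40,0,0,0,0,0,0,40,0,0,-1,0,0,0,40,0,0,-1,0,0,0,85,0,0,-1,0,0,0,85,0,0,-1,0,0,0,85,0,0,0,0,0,0,85,0,0,0,0,0,0,85]'

```text
t: 12.85
tool_pos: [0.4519, 0.3178, 0.2646]
tool_rot: [-0.317, -3.125, 0.001]
contact_force: [0.3, -0.3, -0.8]
opening: 0.0854
grip_force: 0.0
```

```bash
python3 - <<'E'
from h import *
im=eyes.get_image("wrist");W=cloud(im)
rect(box(W,.49,.535,.26,.39,.066,.074),"stop")
rect(box(W,.541,.60,.26,.39,.066,.074),"fixed")
rect(box(W,.42,.495,.26,.37,.079,.09),"wing")
plan((.441,-.08,.27),-.377)
E
```

```text
stop 1184 [513.5 327.5] [24.4 71.9] 7.3 z 0.0695
fixed 1534 [564.8 334.1] [34.5 72. ] 7.5 z 0.0697
wing 484 [452.1 319.7] [16.5 50.1] 78.1 z 0.0813
t 12.9 pos [0.4513 0.3176 0.2632] F [ 0.   0.5 -1.1] q [ 0.48 -0.15  1.71 -0.    1.58 -0.89] open 0.0852
shift x7 [-0.166 -0.932 -0.014] total [-1.16  -6.526 -0.101] turn x18 [-0.002  0.     0.97 ]
```

Request:
jog_arm --commands '[-0.166,-0.932,0,0,0,0,85,-0.166,-0.932,0,0,0,0,85,-0.166,-0.932,0,0,0,0,85,-0.166,-0.932,0,0,0,0,85,-0.166,-0.932,0,0,0,0,85,-0.166,-0.932,0,0,0,0,85,-0.166,-0.932,0,0,0,0,85,0,0,0,0,0,0.97,85,0,0,0,0,0,0.97,85,0,0,0,0,0,0.97,85,0,0,0,0,0,0.97,85,0,0,0,0,0,0.97,85,0,0,0,0,0,0.97,85,0,0,0,0,0,0.97,85,0,0,0,0,0,0.97,85,0,0,0,0,0,0.97,85,0,0,0,0,0,0.97,85,0,0,0,0,0,0.97,85,0,0,0,0,0,0.97,85,0,0,0,0,0,0.97,85]'

```text
t: 15.4
tool_pos: [0.4408, -0.0791, 0.2624]
tool_rot: [-2.099, -2.331, 0.003]
contact_force: [-0.2, -0.1, -0.5]
opening: 0.085
grip_force: 0.0
```

Request:
jog_arm --commands '[0,0,0,0,0,0.97,85,0,0,0,0,0,0.97,85,0,0,0,0,0,0.97,85,0,0,0,0,0,0.97,50,0,0,0,0,0,0.97,50,0,0,0,0,0,0,50,0,0,0,0,0,0,50]'

```text
t: 16.27
tool_pos: [0.4414, -0.0792, 0.2639]
tool_rot: [-2.596, -1.766, 0.002]
contact_force: [-0.2, 0.5, 0.4]
opening: 0.0499
grip_force: 0.0
```

```bash
python3 - <<'E'
from h import *
im=eyes.get_image("wrist");W=cloud(im)
rect(box(W,.39,.50,-.13,-.045,.112,.13),"Lhandle")
rect(box(W,.41,.52,-.05,.03,.095,.11),"Shandle")
plan((.441,-.078,.055),-.388)
E
```

```text
Lhandle 599 [441.2 -78.5] [41.4 13.7] 68.0 z 0.1221
Shandle 340 [464.3 -19. ] [23.  12.9] 68.3 z 0.102
t 16.32 pos [ 0.4416 -0.0792  0.2643] F [-0.2  0.1 -0.2] q [-0.34 -0.41  1.92 -0.    1.64  0.03] open 0.0502
shift x4 [ 0.004 -0.003  0.872] total [ 0.016 -0.01   3.488] turn x1 [-0.018  0.001  0.121]
```

Request:
jog_arm --commands '[0,0,0.9,0,0,0.1,50,0,0,0.9,0,0,0,50,0,0,0.7,0,0,0,50,0,0,0.5,0,0,0,50,0,0,0.45,0,0,0,50,0,0,0,0,0,0,50,0,0,0,0,0,0,5,0,0,0,0,0,0,5,0,0,0,0,0,0,5,0,0,0,0,0,0,5]' --newtons 60

```text
t: 17.58
tool_pos: [0.4426, -0.0796, 0.0595]
tool_rot: [2.606, 1.752, 0.001]
contact_force: [-1.7, 0.6, 4.9]
opening: 0.0132
grip_force: 60.5
```

Request:
jog_arm --commands '[0,0,-0.2,0,0,0,5,0,0,-0.3,0,0,0,5,0,0,-0.4,0,0,0,5,0,0,-0.6,0,0,0,5,0,0,-0.6,0,0,0,5,0,0,-0.7,0,0,0,5,0,0,-0.6,0,0,0,5,0,0,0,0,0,0,5,0,0,0,0,0,0,5]'

```text
t: 18.7
tool_pos: [0.4415, -0.0792, 0.2614]
tool_rot: [-2.606, -1.752, 0.001]
contact_force: [0.1, -0.2, -1.5]
opening: 0.013
grip_force: 59.8
```

```bash
python3 - <<'E'
from h import *
o=ctrl.get_obs();Rt=R.from_rotvec(o["tool_rot"]);p=o["tool_pos"]
im=eyes.get_image("wrist");W=cloud(im);save(im,"w6")
T=Rt.inv().apply((W.reshape(-1,3)-p)).reshape(W.shape)*1000
# collar top candidates
P=W[(np.linalg.norm(W[...,:2]-p[:2],axis=-1)<.05)&(W[...,2]<p[2]+.035)&(W[...,2]>p[2]-.03)]; print(len(P)); print(np.histogram(P[:,2]-p[2],20))
for n in("side","top"):
    s=eyes.get_image(n);V=cloud(s)
    Q=V[(np.linalg.norm(V[...,:2]-p[:2],axis=-1)<.06)&(V[...,2]>.1)&(V[...,2]<p[2]+.03)]
    print(n,len(Q),Q.min(0),np.histogram(Q[:,2]-p[2],12))
    Q=V[(np.linalg.norm(V[...,:2]-np.array([.464,-.02]),axis=-1)<.03)&(V[...,2]>.09)&(V[...,2]<.11)];rect(Q,"small")
plan((.541,.33,.24),.127); print(o["grip_force"],o["opening"])
E
```

```text
3698
(array([  26,   22,   22,   19,    1,    0,    0,    0,   76,  113,  227,
       2622,   39,   51,   55,   46,   67,   60,   92,  160]), array([-0.02991001, -0.02666508, -0.02342016, -0.02017524, -0.01693032,
       -0.01368539, -0.01044047, -0.00719555, -0.00395063, -0.00070571,
        0.00253922,  0.00578414,  0.00902906,  0.01227398,  0.01551891,
        0.01876383,  0.02200875,  0.02525367,  0.0284986 ,  0.03174352,
        0.03498844]))
side 818 [ 0.41128457 -0.11368349  0.1001444 ] (array([ 30,   0,   0,   0,   0,   0,   0,  51,  70,  67, 503,  97]), array([-0.16129829, -0.14535721, -0.12941614, -0.11347506, -0.09753399,
       -0.08159291, -0.06565184, -0.04971076, -0.03376969, -0.01782861,
       -0.00188754,  0.01405354,  0.02999461]))
small 92 [461.9 -21.8] [24.4 13.7] 73.9 z 0.1023
top 286 [ 0.42045944 -0.07785744  0.10029081] (array([ 27,   0,   0,   0,   0,   0,   0,   7,   6,  12, 207,  27]), array([-0.16115188, -0.1452297 , -0.12930753, -0.11338535, -0.09746317,
       -0.081541  , -0.06561882, -0.04969665, -0.03377447, -0.01785229,
       -0.00193012,  0.01399206,  0.02991424]))
small 67 [463.4 -22.5] [23.9 14.4] 66.5 z 0.1018
t 18.85 pos [ 0.4411 -0.079   0.2602] F [ 0.4  0.1 -1.7] q [-0.34 -0.41  1.93 -0.    1.63  0.04] open 0.0129
shift x7 [ 0.992 -0.147  0.049] total [ 6.942 -1.029  0.34 ] turn x6 [-0.006 -0.001 -0.857]
59.77018654346466 0.01303595177872793
```

View pics/w6.png

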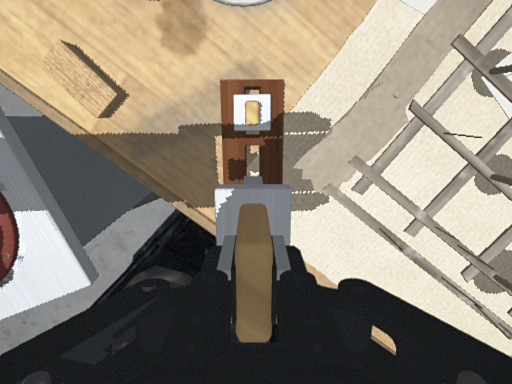

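Request:
jog_arm --commands '[0.5,-0.07,0,0,0,0,5,0.9,-0.14,0,0,0,0,5,0.95,-0.14,0,0,0,0,5,0.95,-0.14,0,0,0,0,5,0.95,-0.14,0,0,0,0,5,0.95,-0.14,0,0,0,0,5,0.95,-0.14,0,0,0,0,5,0.7,-0.1,0,0,0,0,5,0,0,0,0,0,-0.857,5,0,0,0,0,0,-0.857,5,0,0,0,0,0,-0.857,5,0,0,0,0,0,-0.857,5,0,0,0,0,0,-0.857,5,0,0,0,0,0,-0.857,5,0,0,0,0,0,0,5,0,0,0,0,0,0,5]'

```text
t: 20.85
tool_pos: [0.5406, 0.324, 0.2613]
tool_rot: [-2.077, -2.356, 0.002]
contact_force: [0.1, -0.2, -1.9]
opening: 0.0132
grip_force: 59.7
```

```bash
python3 - <<'E'
from h import *
plan((.5375,.3307,.13),.127)
o=ctrl.get_obs();Rt=R.from_rotvec(o["tool_rot"]);p=o["tool_pos"];print(Rt.as_matrix().round(3))
im=eyes.get_image("wrist");W=cloud(im)
P=W[(np.linalg.norm(W[...,:2]-p[:2],axis=-1)<.05)&(W[...,2]<p[2]+.011)&(W[...,2]>p[2]+.003)];rect(P,"collar")
q=Rt.inv().apply(P-p)*1000; print("tool frame collar",q.min(0),q.max(0),np.percentile(q,[2,98],axis=0))
rect(box(W,.49,.535,.26,.39,.066,.074),"stop")
rect(box(W,.541,.60,.26,.39,.066,.074),"fixed")
E
```

```text
t 20.85 pos [0.5406 0.324  0.2613] F [ 0.1 -0.2 -1.9] q [0.42 0.04 1.53 0.   1.57 0.3 ] open 0.0132
shift x3 [ 0.04  -0.012  0.73 ] total [ 0.119 -0.035  2.189] turn x1 [-0.015  0.004 -0.01 ]
[[-0.126  0.992 -0.001]
 [ 0.992  0.126 -0.001]
 [-0.    -0.001 -1.   ]]
collar 2885 [539.5 336.1] [40.  31.8] 7.3 z 0.2682
tool frame collar [ -3.71700401 -19.6380526  -10.96362933] [28.11058625 20.39338441 -3.00634712] [[ -0.92634089 -18.92957876  -8.21051431]
 [ 27.80819328  19.70120234  -4.62701086]]
stop 1115 [513.  334.8] [23.6 57.3] 6.6 z 0.0693
fixed 1559 [564.9 340.3] [34.1 59.4] 7.3 z 0.0694
```

Request:
jog_arm --commands '[0.12,-0.03,0.6,0,0,0,5,0,0,0.8,0,0,0,5,0,0,0.7,0,0,0,5,0,0,0,0,0,0,5,0,0,0.1,0,0,0,5,0,0,0.1,0,0,0,5,0,0,0.1,0,0,0,5,0,0,0.1,0,0,0,5,0,0,0.1,0,0,0,5,0,0,0.1,0,0,0,5,0,0,0,0,0,0,5]'

```text
t: 22.28
tool_pos: [0.5377, 0.3308, 0.0994]
tool_rot: [-2.075, -2.358, 0.002]
contact_force: [0.7, -0.5, -1.4]
opening: 0.0136
grip_force: 59.7
```

```bash
python3 - <<'E'
from h import *
plan((.5375,.3307,.076),.127)
E
```

```text
t 22.27 pos [0.5377 0.3308 0.0994] F [ 0.7 -0.5 -1.4] q [ 0.43  0.15  1.69 -0.    1.31  0.31] open 0.0136
shift x1 [-0.001 -0.004  0.389] total [-0.001 -0.004  0.389] turn x1 [-0.015  0.005  0.002]
```

Blade tip is 20 mm into the gap with no force. Continue.

Request:
jog_arm --commands '[0,0,0.1,0,0,0,5,0,0,0.1,0,0,0,5,0,0,0.08,0,0,0,5,0,0,0.05,0,0,0,5,0,0,0.04,0,0,0,5,0,0,0,0,0,0,5]'

```text
t: 23.02
tool_pos: [0.5382, 0.331, 0.0779]
tool_rot: [-2.076, -2.358, 0.0]
contact_force: [-0.6, -0.4, -1.4]
opening: 0.0133
grip_force: 59.7
```

Request:
jog_arm --commands '[0,0,0.03,0,0,0,5,0,0,0.03,0,0,0,5,0,0,0.02,0,0,0,5,0,0,0,0,0,0,5]'

```text
t: 23.52
tool_pos: [0.5385, 0.3312, 0.0746]
tool_rot: [2.076, 2.358, 0.001]
contact_force: [-5.1, -0.4, 5.2]
opening: 0.0133
grip_force: 60.7
```

Request:
jog_arm --commands '[0,0,0,0,0,0,40,0,0,0,0,0,0,40,0,0,0,0,0,0,40,0,0,0,0,0,0,40,0,0,-0.4,0,0,0,40,0,0,-0.8,0,0,0,40,0,0,-0.8,0,0,0,50,0,0,-0.8,0,0,0,50,0,0,0,0,0,0,50]'

```text
t: 24.65
tool_pos: [0.5408, 0.3322, 0.2479]
tool_rot: [2.073, 2.355, 0.015]
contact_force: [0.5, 0.6, 0.6]
opening: 0.0498
grip_force: 0.0
```

```bash
python3 - <<'E'
from h import *
for n in("wrist","top"):
    W=cloud(eyes.get_image(n))
    rect(box(W,.5,.58,.26,.39,.13,.15),n+" handle")
    P=box(W,.5,.58,.27,.40,.077,.090);rect(P,"collar")
    rect(box(W,.42,.495,.26,.37,.077,.09),"wing")
    rect(box(W,.49,.525,.26,.39,.066,.074),"stop")
    rect(box(W,.55,.60,.26,.39,.066,.074),"fixed")
plan((.452,.3198,.22),1.37)
E
```

```text
wrist handle 732 [539.2 332. ] [13.6 41.2] 7.2 z 0.1371
collar 1302 [539.3 331.9] [39.7 55.5] 7.0 z 0.0814
wing 582 [452.6 319.9] [17.5 50.4] 87.8 z 0.0811
stop 1071 [513.8 327.8] [23.5 71.9] 7.5 z 0.0693
fixed 1435 [566.6 334.2] [32.5 72.8] 6.0 z 0.0695
top handle 17 [540.3 309.7] [11.7  5.5] 10.4 z 0.1364
collar 177 [539.2 323.3] [40.6 48.2] 9.3 z 0.0812
wing 35 [463.6 311.9] [ 9.9 24. ] 84.8 z 0.0807
stop 164 [511.9 314.1] [19.2 53.1] 9.1 z 0.0691
fixed 138 [566.6 314.7] [33.6 40.2] 7.8 z 0.0693
t 24.75 pos [0.5384 0.3311 0.2417] F [ 0.7 -1.1 -0.4] q [0.43 0.05 1.55 0.   1.54 0.31] open 0.05
shift x2 [-0.002 -0.727  0.18 ] total [-0.004 -1.453  0.361] turn x13 [ 0.001  0.    -0.956]
```

Request:
jog_arm --commands '[0,-0.727,0,0,0,0,50,0,-0.727,0,0,0,0,50,0,0,0,0,0,-0.956,50,0,0,0,0,0,-0.956,50,0,0,0,0,0,-0.956,50,0,0,0,0,0,-0.956,50,0,0,0,0,0,-0.956,50,0,0,0,0,0,-0.956,50,0,0,0,0,0,-0.956,50,0,0,0,0,0,-0.956,50,0,0,0,0,0,-0.956,50,0,0,0,0,0,-0.956,50,0,0,0,0,0,-0.956,50,0,0,0,0,0,-0.956,50,0,0,0,0,0,-0.956,50,0,0,0,0,0,0,50,0,0,0,0,0,0,50]'

```text
t: 26.88
tool_pos: [0.4512, 0.3197, 0.2399]
tool_rot: [-0.317, -3.124, 0.002]
contact_force: [0.2, 0.5, -0.6]
opening: 0.0505
grip_force: 0.0
```

```bash
python3 - <<'E'
from h import *
W=cloud(eyes.get_image("wrist"))
P=box(W,.42,.485,.26,.37,.077,.09);rect(P,"wing");print(cv2.fitLine((P[:,:2]*1000).astype(np.float32),cv2.DIST_L2,0,.01,.01).ravel())
rect(box(W,.5,.58,.26,.39,.13,.15)," handle")
plan((.452,.3200,.025),1.37)
E
```

```text
wing 598 [451.8 319.8] [16.4 51.2] 78.4 z 0.0812
[ 9.8298621e-01 -1.8367951e-01  4.5086334e+02  3.1970337e+02]
 handle 711 [538.4 331.3] [14.2 41.5] 6.5 z 0.1372
t 26.93 pos [0.4514 0.3198 0.2403] F [ 0.1 -0.9  0.4] q [ 0.48 -0.14  1.74 -0.    1.54 -0.89] open 0.0502
shift x4 [-0.004  0.002  0.897] total [-0.014  0.01   3.589] turn x1 [-0.011 -0.013 -0.011]
```

Request:
jog_arm --commands '[0,0,0.8,0,0,0,50,0,0,0.9,0,0,0,50,0,0,0.9,0,0,0,40,0,0,0.6,0,0,0,40,0,0,0.35,0,0,0,40,0,0,0,0,0,0,40,0,0,0,0,0,0,5,0,0,0,0,0,0,5,0,0,0,0,0,0,5,0,0,0,0,0,0,5]' --newtons 40

```text
t: 28.18
tool_pos: [0.4528, 0.3186, 0.0301]
tool_rot: [0.314, 3.124, -0.004]
contact_force: [-0.3, -7.6, 2.0]
opening: 0.0111
grip_force: 42.0
```

Request:
jog_arm --commands '[-0.05,0.0,0,0,0,0,5,-0.05,0.015,0,0,0,0,5,-0.04,0.013,0,0,0,0,5,0,0,0,0,0,0,5]'

```text
t: 28.68
tool_pos: [0.4616, 0.3198, 0.0301]
tool_rot: [0.314, 3.123, -0.0]
contact_force: [-1.7, -4.8, 5.3]
opening: 0.011
grip_force: 42.4
```

Request:
jog_arm --commands '[-0.02,0.006,0,0,0,0,5,-0.02,0.006,0,0,0,0,5,0,0,0,0,0,0,5]'

```text
t: 29.05
tool_pos: [0.4633, 0.32, 0.03]
tool_rot: [0.314, 3.125, -0.001]
contact_force: [-5.2, -6.0, 7.0]
opening: 0.0111
grip_force: 42.7
```

Request:
jog_arm --commands '[-0.02,0.006,0,0,0,0,5,-0.02,0.006,0,0,0,0,5,0,0,0,0,0,0,5]'

```text
t: 29.42
tool_pos: [0.4631, 0.32, 0.03]
tool_rot: [-0.314, -3.12, 0.004]
contact_force: [-13.2, -6.6, 14.9]
opening: 0.0112
grip_force: 43.7
```

Request:
jog_arm --commands '[0,0,0,0,0,0,5,0,0,0,0,0,0.8,5,0,0,0,0,0,0.8,5,0,0,0,0,0,0.8,5,0,0,0,0,0,0.8,5,0,0,0,0,0,0.8,5,0,0,0,0,0,0.8,5,0,0,0,0,0,0.8,5,0,0,0,0,0,0,5]' --newtons 60

```text
t: 30.55
tool_pos: [0.463, 0.3197, 0.03]
tool_rot: [-1.165, -2.912, 0.008]
contact_force: [-14.2, -7.9, 15.1]
opening: 0.0108
grip_force: 63.4
```

Request:
jog_arm --commands '[0,0,0,0,0,0.8,5,0,0,0,0,0,0.8,5,0,0,0,0,0,0.8,5,0,0,0,0,0,0.8,5,0,0,0,0,0,0.8,5,0,0,0,0,0,0.8,5,0,0,0,0,0,0.4,5,0,0,0,0,0,0,5,0,0,0,0,0,0,5]'

```text
t: 31.68
tool_pos: [0.4627, 0.3195, 0.0303]
tool_rot: [-1.874, -2.517, 0.011]
contact_force: [-15.1, -8.6, 16.6]
opening: 0.0107
grip_force: 63.7
```

```bash
python3 - <<'E'
from h import *
o=ctrl.get_obs();M=R.from_rotvec(o["tool_rot"]).as_matrix();ty=np.arctan2(M[1,1],M[0,1]);print("tool y yaw",ty,"knob est",.125+np.pi/2-ty,o["wrist_torque"],o["q"])
E
```

```text
tool y yaw 0.2904863248937408 knob est 1.4053100019011557 [-1.41475402  2.32922952  0.13527114] [4.71962679e-01 8.25766034e-02 1.88791802e+00 1.27693414e-04
 1.17870554e+00 1.81422395e-01]
```

Request:
jog_arm --commands '[0,0,0,0,0,0,30,0,0,0,0,0,0,30,0,0,0,0,0,0,30,0,0,0,0,0,0,30,0,0,-0.5,0,0,0,30,0,0,-1,0,0,0,30,0,0,-1,0,0,0,30,0,0,-1,0,0,0,30,0,0,0,0,0,0,30,0,0,0,0,0,0,30]'

```text
t: 32.92
tool_pos: [0.4652, 0.3203, 0.2379]
tool_rot: [-1.877, -2.519, 0.0]
contact_force: [-0.5, -0.6, -1.3]
opening: 0.03
grip_force: 0.0
```

```bash
python3 - <<'E'
from h import *
im=eyes.get_image("wrist");W=cloud(im);save(im,"w7")
P=box(W,.43,.49,.26,.37,.077,.09);rect(P,"wing");print(cv2.fitLine((P[:,:2]*1000).astype(np.float32),cv2.DIST_L2,0,.01,.01).ravel()[:2])
rect(box(W,.5,.58,.26,.39,.13,.15)," handle")
rect(box(W,.5,.59,.27,.40,.077,.090),"collar")
rect(box(W,.50,.55,.26,.39,.066,.074),"stop")
rect(box(W,.55,.60,.26,.39,.066,.074),"fixed")
for n in("top","side"):
    W=cloud(eyes.get_image(n));rect(box(W,.41,.52,-.06,.03,.095,.11),n+" small")
    rect(box(W,.60,.64,.25,.31,.03,.12),"far bottle");rect(box(W,.38,.425,.12,.19,.03,.12),"near");rect(box(W,.6,.7,.06,.14,.03,.08),"jar")
    rect(box(W,.43,.49,.26,.37,.077,.09),"wing")
print(ctrl.get_obs()["t"])
E
```

```text
wing 593 [463.1 321.6] [16.3 50.8] 17.0 z 0.0811
[ 0.28788504 -0.95766497]
 handle 813 [542.3 331.8] [13.8 41.9] 7.5 z 0.1373
collar 1099 [542.4 331.8] [40.  56.2] 7.1 z 0.0816
stop 929 [533.4 330.2] [42.2 71.9] 7.3 z 0.0694
fixed 824 [568.  334.3] [33.4 73.9] 2.5 z 0.0696
top small 61 [463.4 -22.6] [24.  14.5] 67.9 z 0.1013
far bottle 185 [622.2 283.5] [25.9 32. ] 21.1 z 0.0612
near 153 [406.7 155.1] [29.2 33.2] 89.5 z 0.0646
jar 324 [637.8 108.1] [46.1 84.3] 78.5 z 0.0636
wing 55 [465.9 304.8] [13.4 25.5] 11.3 z 0.0804
side small 79 [462.6 -21.2] [24.2 13.4] 64.3 z 0.1025
far bottle 245 [624.3 282.1] [27.6 31.9] 78.2 z 0.0599
near 308 [405.2 150.9] [25.9 33.3] 85.6 z 0.0598
jar 433 [655.7 104.5] [45.4 47.3] 61.2 z 0.0617
wing 72 [461.2 318.4] [16.8 52.6] 26.4 z 0.0813
33.075
```

View pics/w7.png

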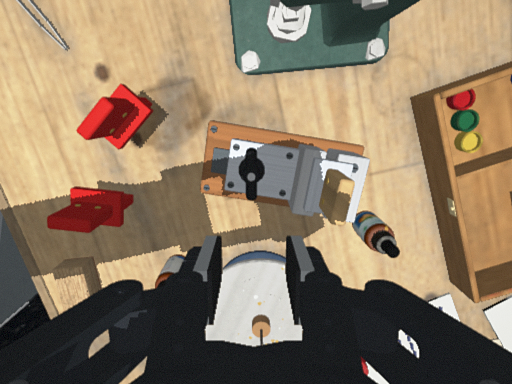

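The wing (250,173) stands across the rail. The gauge (340,190) is upright in the gap against the fixed jaw, and the knob is at about 1.40 rad. The bystanders have not moved.

```bash
python3 -c "
from station import job
print(job.finish_job())"
```

```text
the job is handed in; nothing more can be done
None
```

The large gauge stands in the gap with its collar on the jaws, the stop is snug and locked at about 1.40 rad, and the job is handed in at about 33 s; the small gauge, bottles and jar showed no shift in the last pictures, and the hand-in gave no verdict.

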